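# Dip the dipper at the spice counter

## Robot

A 6-joint arm with a two-finger parallel gripper is mounted at the origin on the work surface. World frame = base frame: x ahead of the robot, y to its left, z up, the work surface at z = 0. Lengths are in mm, angles in rad, forces in N, time in s.
With the tool pointing down it reaches from about 400 to 825 mm from the base axis. Payload 7 kg.
Tool frame: the origin (TCP) lies at the very end of the fingers, on their centre line; the grasp point (between the pads) lies 19 mm behind it; z points along the fingers, y is the direction in which the jaws open and shut (so a half turn about z gives the same grasp; the last joint's range is limited). The gripper opens to 88 mm and grips with 3 to 60 N. Pads are 19 mm wide; open, the fingers measure 130 mm over their backs; the gripper's body (78 mm by 193 mm) begins 47 mm behind the grasp point.
Start: joints at [0.288, 0.359, 0.012, 0, -1.224, -0.288], TCP at [674.978, -0.019, 200.561] pointing down, gripper open.
Joint ranges: [-3.07, 3.07], [-1.43, 2.12], [-1.02, 1.25], [-3.03, 1.67], [-3.05, -0], [-3.03, 3.03]. Speed limits (rad/s): [2.39, 2.39, 3.01, 3.14, 3.14, 3.14].

## Interface

Orientations are given as a unit quaternion [x, y, z, w].
In Python, from plant import bot gives the robot as it stands. Calls block until the motion is done:
- bot.move_ptp(position, orientation): joint-space move of the TCP to a pose.
- bot.line_to(position, velocity=150, ori=None): straight line of the TCP; ori=None keeps the orientation; velocity is the mean speed in mm/s.
- bot.move_joints(angles): joint-space move.
- bot.move_gripper(opening, force=None): finger opening in mm; force is the grip in N (None keeps the last); returns when the fingers have stopped.
- bot.pause(seconds).
- bot.solve_ik(position, orientation): joint angles nearest the present ones, or None.
- bot.read_state(): the state.
- bot.camera(name): name is "scene" or "side" or "wrist"; returns the picture (420x560x3 uint8, red, green, blue); there is no depth.
- bot.get_calibration(name): a dict with "fx", "fy", "cx", "cy" (pixels), "view" (4x4, takes a point from world to camera coordinates); the wrist camera has in their place "T_tool_cam" (4x4, takes a point from camera to tool coordinates, whose origin is the TCP and whose axes are the flange's). Camera axes: x right, y up, looking along -z (the intrinsics and any distortion apply to the point x, -y, -z); pixel columns grow to the right and rows downward; lengths in mm; the calibration is good to about 2 mm. The wrist camera is an equidistant fisheye: a pixel r from the principal point sees the ray r / f radians off the axis. A picture is of the moment at which its call begins: read the wrist's pose just before it. get_calibration takes no time and is no camera call.
A pose or a line that the arm cannot do raises bot.Unreachable and nothing moves.
- bot.close_job(): hands the job in, once; it reports no verdict.
The state is a dict: "t": time; "joint_pos": joint angles; "qvel": joint speeds; "tau": joint torques, N m; "tcp_pos": TCP position; "eef_rot": TCP orientation; "contact_force": force on the tool from outside, world axes, zero at the start; "moment": the same for the moment, N m; "width": finger opening in mm.
Only numpy, scipy, OpenCV 4.12 (cv2) and the standard library are available. Lean on these libraries where they do the work, as an engineer would, in place of code of your own. Each camera call takes 0.05 s, during which the arm holds its last target. There are 200 camera calls.

## Task

Slide the dust cover fully open by its red grip, take the brass dipper from its rack and dip it into the copper cup until the ball at its foot is wholly below the rim, for about half a second and gently, without pressing on the cup. Then hang the dipper back in both notches of its rack, slide the cover fully shut again and let go. Leave the jars and other things on the counter where they stand.

Things in the scene. Friction and masses are not known exactly. Their poses are not given: they have to be found in the camera images.
- cup_rim (a point): centre of the mouth of the round copper cup set into the station, 60 above the counter. Cup: outer diameter 72, inner diameter 66, inner floor 55 below this point. z is up, y is the direction in which the cover opens (sizes in mm)
- cover (a joint): the flat dust cover (92 by 80, underside 64 and top 68 above the counter) that slides along the station's y axis with about 1.5 N of friction and stays where it is left: 0 = shut, centred over the cup; 0.095 m = fully open at its stop; the cup's whole mouth is clear from about 0.076 (sizes in mm)
- cover_grip (a point): centre of the red upright grip block on the middle of the cover: 26 (x) by 18 (y) by 45 high, from 68 to 113 above the counter; moves with the cover. y is the opening direction. It can be pushed from either side (sizes in mm)
- dipper_mid (a point): middle of the dipper's level handle, which is 150 long along its x: a dark wooden grip in the middle (50 long, 12 wide, 14 high), a brass rod of 10 diameter on each side of it, a brass ball of 18 diameter at the -x end. At the +x end a thin brass shank (8 diameter) bends straight down (-z). It balances about 12 to +x of this point (sizes in mm)
- dipper_tip (a point): lowest point of the brass ball (18 diameter) at the foot of the dipper's shank: 75 to +x of the handle's middle and 95 below the handle's axis (sizes in mm)
- rack_seat (a point): middle of the fixed dipper rack at the height where the handle's axis rests, 135 above the counter. Base 110 (x) by 60 (y) by 8 high. Two posts 8 thick stand 45 to -x and +x of here, each topped by a V notch, 34 wide at its mouth 20 above this point. The handle lies along x, a brass rod in each notch, shank hanging freely outside one post (sizes in mm)
- jar_red: bystander: tall closed red jar, 60 diameter, 145 high; origin at the centre of its underside, z up (sizes in mm)
- jar_yellow: bystander: tall closed yellow jar, 60 diameter, 145 high; origin at the centre of its underside, z up (sizes in mm)
- tin: bystander: short closed tin with green band, 60 diameter, 85 high; origin at the centre of its underside, z up (sizes in mm)
- tumbler: bystander: empty steel tumbler, 60 diameter at the rim, 75 high; origin at the centre of its underside, z up (sizes in mm)
- oil: bystander: amber oil bottle, 52 diameter, 125 high; origin at the centre of its underside, z up (sizes in mm)
- dish: bystander: small steel dish, 64 diameter, 28 high; origin at the centre of its underside, z up (sizes in mm)
- dipper: the whole dipper, about 90 g (origin and axes as dipper_mid). It starts hanging in the rack's notches, handle level, shank down; its wooden grip is then free between the posts (sizes in mm)
- station: the fixed station, a steel box 100 (x) by 200 (y) by 60 high, origin at the centre of its underside, axes as cup_rim. The cup lies 47 from the centre towards -y; the other half, towards +y, is a closed green block over which the cover parks (sizes in mm)
Things that resemble listed ones, but are neither listed nor needed, are in the scene too. What is meant by the dipper is not turquoise, and is the smaller of those in its own colour.

How it is judged:
By the outcome, as a careful person would: the job done as asked, in the order asked, and still so for the second after the job is handed in, with the robot touching nothing.
It also fails if it takes over 72 s, if anything falls off the work surface, if the arm or the gripper's body presses on something with over 40 N, if the wrist force passes 120 N, or if a joint passes its speed limit or range.

## Working session

There is one attempt and no reset: what is moved stays moved. The work goes in short steps, each a Python script; the robot and the scene stay as the last script left them, time stands still between calls to the robot, and variables do not carry over. Pictures are saved under pics/ and viewed, about 8 in all and at most 12, crops included, and the job is handed in when it is done.

```bash
mkdir -p pics; ls; python3 - <<'E'
from plant import bot
import cv2,numpy as np
s=bot.read_state();print(s)
for n in("scene","side","wrist"):
    im=bot.camera(n);cv2.imwrite(f"pics/{n}0.png",im[...,::-1]);
    print(n,bot.get_calibration(n))
a=[cv2.imread(f"pics/{n}0.png") for n in("scene","side","wrist")]
E
```

```text
pics
{'t': 0.0, 'joint_pos': array([ 2.88104546e-01,  3.59397592e-01,  1.10556919e-02, -3.63097452e-04,
       -1.22411346e+00, -2.88072954e-01]), 'qvel': array([-3.63625613e-04,  4.34669715e-05, -2.88392990e-04,  5.57291660e-04,
       -1.28000348e-03, -4.63723506e-04]), 'tau': array([-8.00930356e-04, -5.82726967e+01,  2.93058443e+01,  6.99745238e+00,
        6.93249181e-03, -2.06530804e-04]), 'tcp_pos': array([ 6.74456757e+02, -2.60383231e-02,  1.99612100e+02]), 'eef_rot': array([-7.07073977e-01,  7.07139076e-01,  5.45750366e-04, -6.47602653e-04]), 'contact_force': array([-0.41181536, -0.20146177,  0.00334094]), 'moment': array([-0.03364796,  0.05225675, -0.02219994]), 'width': 87.5671001328993}
scene {'fx': 519.1014847120072, 'fy': 519.1014847120072, 'cx': 280.0797158951478, 'cy': 202.572835292934, 'view': array([[ 7.39848237e-01,  6.72488122e-01,  1.96038831e-02,
        -3.62071654e+02],
       [-5.25221909e-01,  5.59130657e-01,  6.41494237e-01,
         1.98775074e+02],
       [ 4.20436122e-01, -4.84904769e-01,  7.66877325e-01,
        -1.65456708e+03],
       [ 0.00000000e+00,
[... 289 characters left out ...]
,  4.82793619e-01,  8.31247726e-01,
        -2.32364258e+02],
       [-3.93426632e-01, -7.32344923e-01,  5.55775493e-01,
        -1.11900640e+03],
       [ 0.00000000e+00,  0.00000000e+00,  0.00000000e+00,
         1.00000000e+00]])}
wrist {'fx': 325.19226210127806, 'fy': 325.19226210127806, 'cx': 281.31731537247435, 'cy': 212.95938572828015, 'T_tool_cam': array([[-2.71120432e-05,  9.56846805e-01,  2.90592826e-01,
         7.83486312e+01],
       [ 9.99999538e-01, -2.53139885e-04,  9.26823020e-04,
        -8.42509339e-02],
       [ 9.60388281e-04,  2.90592717e-01, -9.56846357e-01,
        -1.83847437e+02],
       [ 0.00000000e+00,  0.00000000e+00,  0.00000000e+00,
         1.00000000e+00]])}
```

View pics/scene0.png

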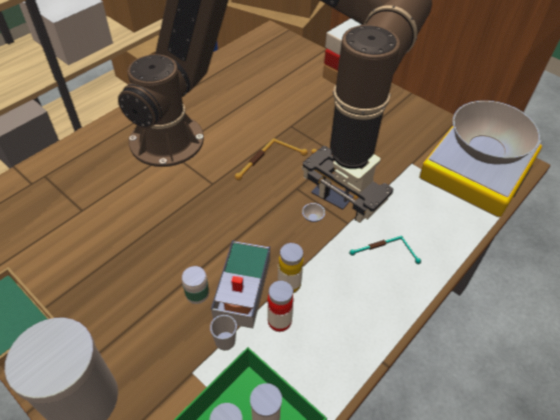

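View pics/side0.png

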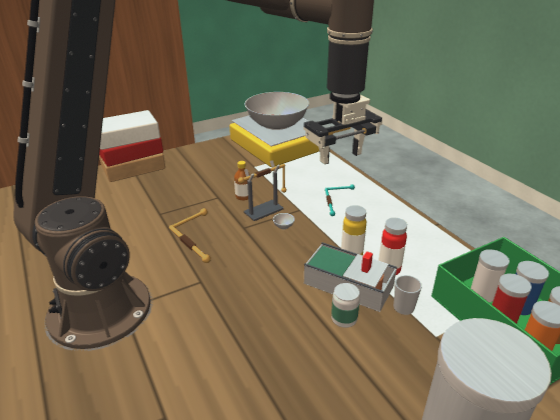

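Scene view: the station is at (243,283) with its red grip at (237,284). The jars, tin and tumbler stand around it, and the gripper hides the rack. Side view: the rack with a brass dipper is at (262,185). A second, larger brass dipper lies on the table at (190,235), and a turquoise one lies at (335,198). Next come the helpers, rough positions, and a clear view.

```bash
cat > h.py <<'E'
from plant import bot
import cv2,numpy as np
from scipy.spatial.transform import Rotation as R
def wpose():
    s=bot.read_state();T=np.eye(4);T[:3,:3]=R.from_quat(s["eef_rot"]).as_matrix();T[:3,3]=s["tcp_pos"];return T
def ray(n,px,T=None):
    c=bot.get_calibration(n);u=(px[0]-c["cx"])/c["fx"];v=(px[1]-c["cy"])/c["fy"]
    if n=="wrist":
        M=T@c["T_tool_cam"];r=np.hypot(u,v);k=np.sin(r)/r if r>1e-9 else 1
        d=np.array([u*k,-v*k,-np.cos(r)])
    else:
        M=np.linalg.inv(c["view"]);d=np.array([u,-v,-1.])
    d=M[:3,:3]@d;return M[:3,3],d/np.linalg.norm(d)
def plane(n,px,z,T=None):
    o,d=ray(n,px,T);return o+d*(z-o[2])/d[2]
def tri(*rays):
    A=sum(np.eye(3)-np.outer(d,d) for o,d in rays);b=sum((np.eye(3)-np.outer(d,d))@o for o,d in rays)
    p=np.linalg.solve(A,b);return p,[round(np.linalg.norm(np.cross(p-o,d)),1) for o,d in rays]
def proj(n,p,T=None):
    c=bot.get_calibration(n);V=np.linalg.inv(T@c["T_tool_cam"]) if n=="wrist" else c["view"]
    q=V[:3,:3]@np.asarray(p,float)+V[:3,3];x,y,z=q[0],-q[1],-q[2]
    if n=="wrist":
        h=np.hypot(x,y);r=np.arctan2(h,z);x,y,z=x/h*r,y/h*r,1
    return np.array([c["cx"]+c["fx"]*x/z,c["cy"]+c["fy"]*y/z])
def down(yaw): # jaw axis (tool y) at angle yaw from world y... start pose yaw=0
    return (R.from_euler('z',yaw)*R.from_quat([-.70710678,.70710678,0,0])).as_quat()
def save(n,name):
    T=wpose() if n=="wrist" else None
    im=bot.camera(n)[...,::-1].copy();cv2.imwrite(f"pics/{name}.png",im);
    if T is not None:np.save(f"pics/{name}.npy",T)
    return im
E
python3 - <<'E'
from h import *
np.set_printoptions(precision=1,suppress=True)
print("tool axes",wpose())
for nm,a,b in [("grip",(237,284),(367,262)),("red",(281,290),(395,228)),("yel",(291,252),(355,216)),("tin",(194,275),(346,293)),("tumb",(224,325),(407,284)),("dish",(313,212),(284,220))]:
    print(nm,*tri(ray("scene",a),ray("side",b)))
for nm,p,z in [("rackbase",(263,210),8),("handle",(262,175),135),("end-",(240,183),135),("end+",(283,167),135),("oil",(242,165),125),("green",(333,258),60)]:print(nm,plane("side",p,z))
for p in [(700,-300),(550,-300)]:
  print(bot.solve_ik([*p,350],down(0)))
E
```

```text
tool axes [[ -0.   -1.   -0.  674.6]
 [ -1.    0.   -0.   -0. ]
 [  0.    0.   -1.  199.8]
 [  0.    0.    0.    1. ]]
grip [ 582.2 -255.4   90.4] [np.float64(1.1), np.float64(1.1)]
red [ 686.5 -219.9  132.7] [np.float64(4.8), np.float64(4.8)]
yel [ 634.6 -127.4  131.2] [np.float64(5.1), np.float64(5.1)]
tin [ 485.5 -305.5   79.8] [np.float64(2.8), np.float64(2.8)]
tumb [ 628.5 -344.    71.8] [np.float64(2.1), np.float64(2.1)]
dish [543.1  75.7  24.7] [np.float64(2.2), np.float64(2.2)]
rackbase [524.9 171.9   8. ]
handle [522.2 165.  135. ]
end- [447.4 155.2 135. ]
end+ [598.7 176.9 135. ]
oil [505.2 266.7 125. ]
green [ 543.2 -175.5   60. ]
[-0.2  0.5  0.5  0.  -1.6  0.2]
[-0.2  0.2  0.2  0.  -1.5  0.2]
```

View pics/wrist0.png

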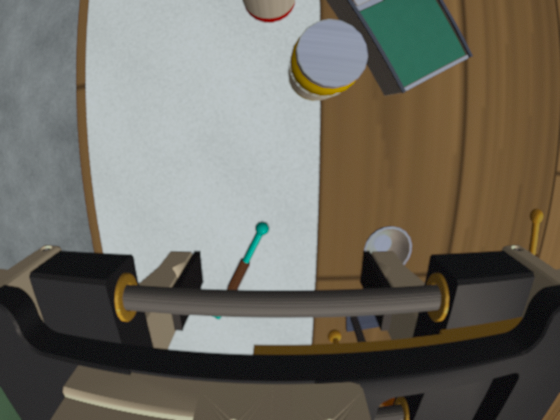

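Wrist view: the green block is at the upper right, the yellow jar at (330,55) and the turquoise dipper at (245,260). I'll look at the station and then the rack from closer.

```bash
python3 - <<'E'
from h import *
np.set_printoptions(precision=1,suppress=True)
bot.move_ptp([522,250,300],down(0)); bot.pause(.3); b=save("wrist","w_rack")
bot.move_ptp([565,-120,300],down(0)); bot.pause(.3); a=save("wrist","w_stat"); c=save("scene","scene1");save("side","side1")
v=np.hstack([a,b]);v=cv2.resize(v,(800,300));
T=np.load("pics/w_rack.npy");print(proj("wrist",[522,167,135],T),proj("scene",[522,167,135]))
cc=cv2.resize(c[90:190,220:353],(400,300));d=cv2.resize(cv2.imread("pics/side1.png")[130:230,200:333],(400,300))
cv2.imwrite("pics/m1.png",np.vstack([v,np.hstack([cc,d])]))
print(bot.read_state()["t"])
E
```

```text
[281.9 113.5] [331.2 164.1]
3.525
```

View pics/m1.png

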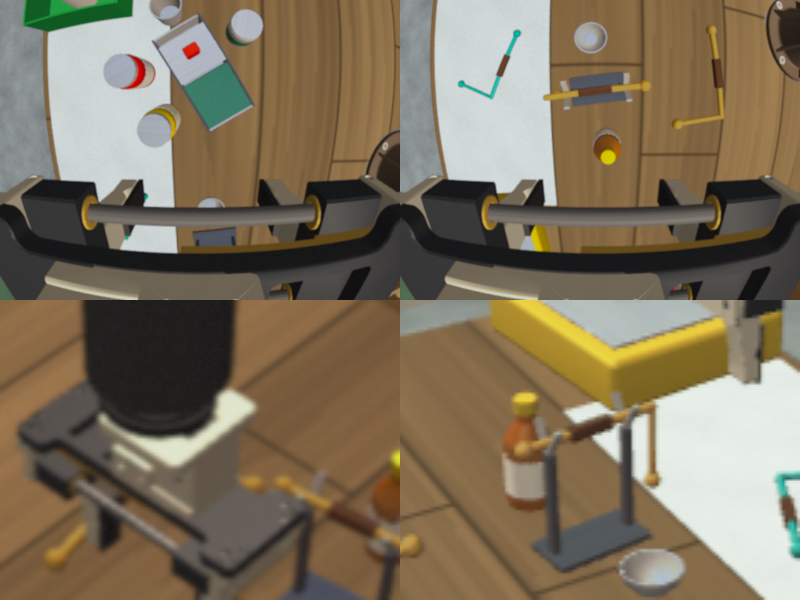

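Named candidates in the right half of m1 (the rack view):
- **Rack dipper:** brass, handle from (548,98) to (646,86), wooden grip at (597,91), shank towards world +x.
- **Lying dipper:** brass and larger, (712,30)–(722,118)–(678,124).
- **Turquoise dipper:** (490,70).

The dipper hanging in the rack fits the description, and the bottom-right crop shows it clearly. I'll confirm its size in metric while measuring.

```bash
cat > meas.py <<'E'
from h import *
def comp(m,near=None,k=0):
    m=m.astype(np.uint8)
    if k:m=cv2.morphologyEx(m,cv2.MORPH_OPEN,np.ones((k,k)))
    n,l,st,ce=cv2.connectedComponentsWithStats(m)
    i=[j for j in range(1,n) if st[j,4]>15]
    i=min(i,key=lambda j:np.hypot(*(ce[j]-near)))if near is not None else max(i,key=lambda j:st[j,4])
    return l==i
def hsv(im):return cv2.split(cv2.cvtColor(im,cv2.COLOR_BGR2HSV))
def rect(m,z,T,n="wrist"):
    cs,_=cv2.findContours(m.astype(np.uint8),cv2.RETR_EXTERNAL,cv2.CHAIN_APPROX_NONE);c=max(cs,key=len)[:,0]
    P=np.array([plane(n,p,z,T)[:2] for p in c],np.float32);r=cv2.minAreaRect(P)
    return r,cv2.boxPoints(r)
E
python3 - <<'E'
from meas import *
np.set_printoptions(precision=1,suppress=True)
im=cv2.imread("pics/w_stat.png");T=np.load("pics/w_stat.npy");h,s,v=hsv(im)
for nm,p in [("green",(305,135)),("cover",(255,85)),("redtop",(267,70)),("box side",(285,30)),("rim",(240,112)),("wood",(350,120))]:print(nm,p,h[p[1],p[0]],s[p[1],p[0]],v[p[1],p[0]])
g=comp((abs(h.astype(int)-80)<15)&(s>90),(305,135),3);r,b=rect(g,60,T);print("green",r,b)
rd=comp(((h<6)|(h>174))&(s>150)&(v>90),(267,70));r,b=rect(rd,113,T);print("red",r,b, np.argwhere(rd).mean(0)[::-1])
cv=comp((s<40)&(v>140),(255,85),3);r,b=rect(cv|rd,68,T);print("cover",r,b,cv.sum())
im2=cv2.imread("pics/w_rack.png");T2=np.load("pics/w_rack.npy");h,s,v=hsv(im2)
for p in [(275,127),(345,120),(207,138),(240,131),(310,124),(225,125),(498,100)]:print(p,h[p[1],p[0]],s[p[1],p[0]],v[p[1],p[0]])
vis=np.hstack([cv2.resize(im[0:200,180:380],(400,400),interpolation=2),cv2.resize(im2[75:175,180:380],(400,200))]+[]) if 0 else None
A=cv2.resize(im[0:195,190:385],(400,400),interpolation=cv2.INTER_CUBIC);B=cv2.resize(im2[90:190,185:385],(400,200),interpolation=cv2.INTER_CUBIC);C=cv2.resize(im2[20:190,360:560],(400,200))
cv2.imwrite("pics/m2.png",np.hstack([A,np.vstack([B,C])]))
E
```

```text
green (305, 135) 81 136 124
cover (255, 85) 109 21 197
redtop (267, 70) 3 242 214
box side (285, 30) 113 23 102
rim (240, 112) 17 132 106
wood (350, 120) 17 127 139
green ((535.4452514648438, -177.2402801513672), (91.1042709350586, 89.59922790527344), 31.398149490356445) [[ 473.2 -162.7]
 [ 519.9 -239.2]
 [ 597.7 -191.7]
 [ 551.  -115.3]]
red ((580.5635375976562, -251.3548583984375), (23.454282760620117, 19.480388641357422), 31.573009490966797) [[ 565.5 -249.2]
 [ 575.7 -265.8]
 [ 595.7 -253.5]
 [ 585.5 -236.9]] [267.7  70.4]
cover ((581.3650512695312, -253.00448608398438), (92.76705169677734, 87.2225570678711), 31.150876998901367) [[ 519.1 -239.7]
 [ 564.2 -314.3]
 [ 643.6 -266.3]
 [ 598.5 -191.7]] 4392
(275, 127) 12 155 94
(345, 120) 22 158 182
(207, 138) 23 173 181
(240, 131) 23 168 182
(310, 124) 22 160 180
(225, 125) 17 132 133
(498, 100) 17 123 153
```

View pics/m2.png

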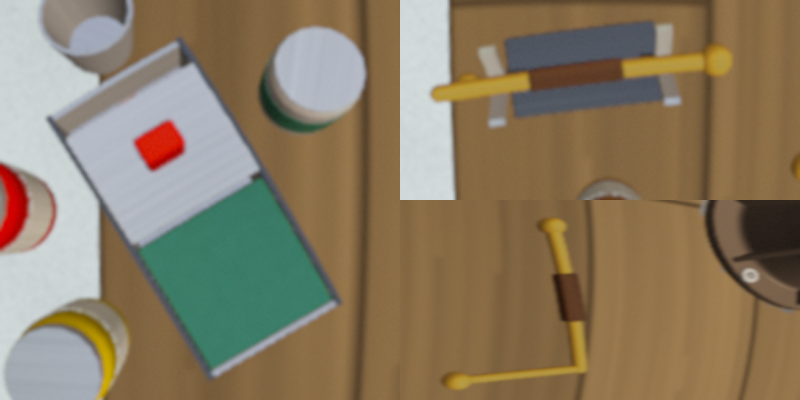

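m2 shows the station's yaw (about 31°) and the red grip. The rack dipper lies across both posts, and the larger lying dipper is confirmed as a separate object. I'll measure the rack dipper.

```bash
python3 - <<'E'
from meas import *
np.set_printoptions(precision=1,suppress=True)
im=cv2.imread("pics/w_rack.png");T=np.load("pics/w_rack.npy");h,s,v=hsv(im)
br=(abs(h.astype(int)-22)<5)&(s>140)&(v>150);wd=(h<15)&(s>130)&(v<125)
w=comp(wd,(275,127));wc=np.argwhere(w).mean(0)[::-1]
b=br[100:150,195:360];c=comp(b,(20,35))|comp(b,(140,22));yx=np.argwhere(c)+[100,195]
r=yx[yx[:,1]>wc[0]];l=yx[yx[:,1]<wc[0]]
print("wood px",wc,w.sum(),"right max",r[:,1].max(),"left min",l[:,1].min())
print("wood",plane("wrist",wc,140,T),plane("wrist",wc,135,T))
# ball: last columns
ball=r[r[:,1]>r[:,1].max()-12].mean(0)[::-1];print("ball",ball,plane("wrist",ball,135,T))
el=l[l[:,1]<l[:,1].min()+6].mean(0)[::-1];print("shank end",el,plane("wrist",el,137,T))
# axis fit of the wood+rods
P=np.array([plane("wrist",p[::-1],137,T)[:2] for p in np.vstack([np.argwhere(w),yx])])
print("axis",cv2.fitLine(P.astype(np.float32),cv2.DIST_HUBER,0,.01,.01).ravel())
W,_=rect(w,140,T);print(W)
# lying dipper
c=comp(br,(495,105))if 0 else None
print("lying",np.linalg.norm(plane("wrist",(498,20),6,T)-plane("wrist",(505,165),6,T)))
# side
im=cv2.imread("pics/side1.png");h,s,v=hsv(im);print(proj("side",[522,167,135]))
w2=comp((h<15)&(s>120)&(v<125),(263,173));c2=np.argwhere(w2).mean(0)[::-1];print("side wood",c2,w2.sum())
print(tri(ray("wrist",wc,T),ray("side",c2)))
E
```

```text
wood px [272.6 126.7] 411 right max 351 left min 202
wood [531.7 181.  140. ] [531.9 181.1 135. ]
ball [345. 120.] [454.5 172.9 135. ]
shank end [204.8 136.3] [605.1 189.8 137. ]
axis [  1.    0.1 526.7 180.7]
((531.5132446289062, 180.88482666015625), (47.58489227294922, 9.858976364135742), 6.782659530639648)
lying 256.9607293611568
[261.6 174.7]
side wood [262.6 172.5] 59
(array([532.1, 181.1, 132.6]), [np.float64(0.2), np.float64(0.2)])
```

```bash
cat >> h.py <<'E'
SY=np.radians(31.3);ux=np.array([np.cos(SY),np.sin(SY),0]);uy=np.array([-np.sin(SY),np.cos(SY),0])
Q=down(SY-np.pi/2)
def slide(axis,total,lim=12,step=1.0,v=40,bulk=None):
    "line by `bulk`, then 1 mm steps until the force along the travel exceeds lim"
    p0=np.array(bot.read_state()["tcp_pos"]);
    f0=bot.read_state()["contact_force"]
    bot.line_to(p0+axis*bulk,v);d=bulk
    while d<total:
        d+=step;bot.line_to(p0+axis*d,20);bot.pause(.1)
        s=bot.read_state();f=(s["contact_force"]-f0)@axis
        if abs(f)>lim:break
    s=bot.read_state();print("slid cmd",d,"act",(s["tcp_pos"]-p0)@axis,"f",f,"w",s["width"],"t",s["t"])
    return d
E
python3 - <<'E'
from h import *
np.set_printoptions(precision=1,suppress=True)
T=np.load("pics/w_rack.npy");print("lying",np.linalg.norm(plane("wrist",(437,42),6,T)-plane("wrist",(452,165),6,T)))
g=np.array([581.5,-253.5,88.])
bot.move_gripper(50,15)
bot.move_ptp(g+[0,0,60],Q);bot.line_to(g,150);bot.pause(.2)
bot.move_gripper(0,15);s=bot.read_state();print(s["width"],s["tcp_pos"],s["contact_force"],s["t"])
if 15<s["width"]<22: slide(uy,100,bulk=91,v=70)
save("side","side2");print(bot.read_state()["contact_force"])
E
```

```text
lying 199.834794038609
0.5367612279842428 [ 581.5 -253.5   88. ] [-0.1 -0.3  0.7] 6.8833
[-0.2 -0.1  0.7]
```

```bash
python3 - <<'E'
from h import *
a=save("scene","scene2");b=cv2.imread("pics/side2.png")
cv2.imwrite("pics/m3.png",np.hstack([cv2.resize(a[220:360,170:310],(400,400),interpolation=2),cv2.resize(b[210:320,295:405],(400,400),interpolation=2)]))
print(bot.read_state()["eef_rot"],Q,R.from_quat(Q).as_matrix().round(2),proj("scene",[581.5,-253.5,88]),proj("side",[581.5,-253.5,88]))
E
```

```text
[-2.69760094e-01  9.62927563e-01 -4.11437576e-06  1.57383690e-05] [-0.26976024  0.96292752  0.          0.        ] [[-0.85 -0.52  0.  ]
 [-0.52  0.85  0.  ]
 [-0.    0.   -1.  ]] [237.26349586 284.25930501] [365.84258899 262.08734403]
```

View pics/m3.png

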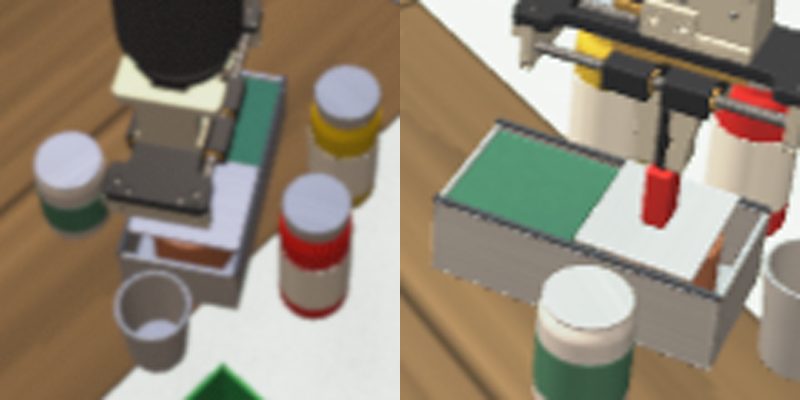

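```bash
python3 - <<'E'
from h import *
T=wpose();w=save("wrist","w3");b=cv2.imread("pics/side2.png")
p=proj("wrist",[581.5,-253.5,88],T);q=proj("wrist",[581.5,-253.5,113],T);print(p,q,proj("side",[581.5,-253.5,113]),proj("side",[581.5,-253.5,68]))
x,y=p.astype(int)
cv2.imwrite("pics/m4.png",np.hstack([cv2.resize(w[:,:],(400,300)),cv2.resize(b[225:285,326:406],(400,300),interpolation=cv2.INTER_NEAREST)]))
E
```

```text
[281.03195989 247.9472872 ] [280.98705591 265.95823403] [366.82753793 253.81432548] [365.07215723 268.55853863]
```

View pics/m4.png

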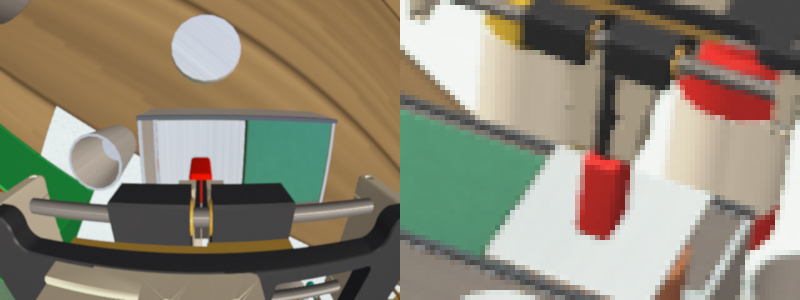

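```bash
python3 - <<'E'
from meas import *
np.set_printoptions(precision=1,suppress=True)
im=cv2.imread("pics/w3.png");T=np.load("pics/w3.npy");h,s,v=hsv(im)
rd=comp(((h<8)|(h>172))&(s>150)&(v>150),(280,231));yx=np.argwhere(rd);c=yx.mean(0)[::-1];print(c,len(yx),yx.min(0),yx.max(0))
for z in(113,):
  p=plane("wrist",c,z,T);print(p,"stn",(p-[581.5,-253.5,z])@ux,(p-[581.5,-253.5,z])@uy)
g=comp((abs(h.astype(int)-80)<15)&(s>90),(405,220),3);print(rect(g,60,T))
cv=comp((s<40)&(v>140)&(np.arange(420)[:,None]<260),(270,200),3);print(rect(cv,68,T))
im=cv2.imread("pics/side2.png");h,s,v=hsv(im);rd=comp(((h<8)|(h>172))&(s>150),(366,263));yx=np.argwhere(rd);print(yx.mean(0)[::-1],yx.min(0),yx.max(0))
im=cv2.imread("pics/side1.png");h,s,v=hsv(im);rd=comp(((h<8)|(h>172))&(s>150),(366,263));yx=np.argwhere(rd);print(yx.mean(0)[::-1],yx.min(0),yx.max(0))
s=bot.read_state();print(s["width"],s["contact_force"],s["moment"])
E
```

```text
[282.4 241.4] 753 [221 265] [283 295]
[ 568.8 -260.4  113. ] stn -14.432714539096988 0.7439226208878964
(((535.0094604492188, -178.7807159423828), (88.52497100830078, 91.41757202148438), 31.196134567260742), array([[ 473.5, -162.6],
       [ 520.8, -240.8],
       [ 596.5, -195. ],
       [ 549.2, -116.8]], dtype=float32))
(((603.0753173828125, -318.709228515625), (82.13566589355469, 217.55889892578125), 25.713558197021484), array([[ 518.9, -238.5],
       [ 613.3, -434.5],
       [ 687.3, -398.9],
       [ 592.9, -202.9]], dtype=float32))
[366.1 263.5] [255 362] [272 371]
[366.5 261.7] [252 362] [272 371]
0.6284031534683558 [ 0.1 -0.5  0.1] [-0.1 -0.1 -0. ]
```

```bash
python3 - <<'E'
from h import *
w=cv2.imread("pics/w3.png")
cv2.imwrite("pics/m5.png",cv2.resize(w[200:350,180:380],(800,600),interpolation=cv2.INTER_CUBIC))
E
```

```text
(no output)
```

View pics/m5.png

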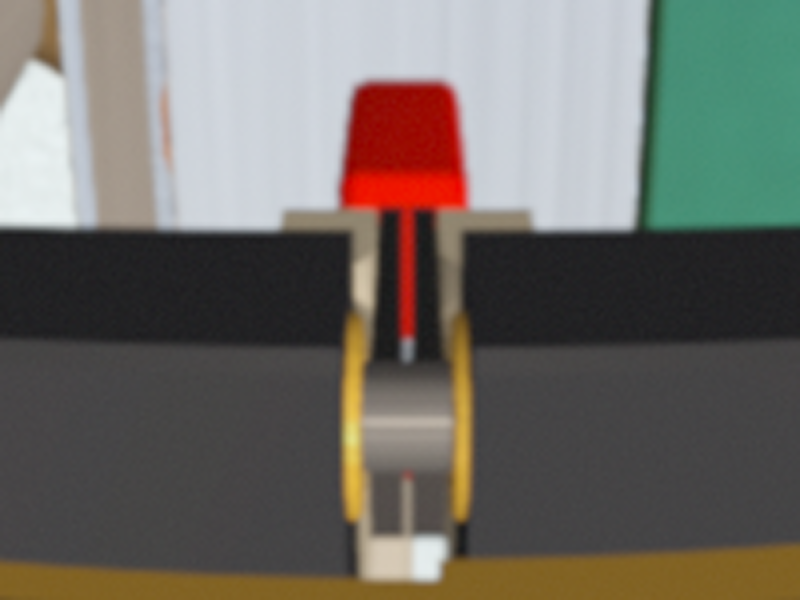

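```bash
python3 - <<'E'
from h import *
bot.move_gripper(60);s=bot.read_state();print(s["width"],s["tcp_pos"],s["contact_force"],s["t"])
w=save("wrist","w4");b=save("side","side4")
T=wpose()
for z in(88,113):
  for k in(-30,30): print(z,k,proj("side",s["tcp_pos"]+uy*k+[0,0,z-88]),proj("wrist",s["tcp_pos"]+uy*k+[0,0,z-88],T))
cv2.imwrite("pics/m6.png",np.hstack([cv2.resize(w[200:350,180:380],(400,300),interpolation=cv2.INTER_CUBIC),cv2.resize(b[215:290,316:416],(400,300),interpolation=cv2.INTER_NEAREST)]))
E
```

```text
60.14356749405669 [ 581.50966701 -253.52790561   88.01481275] [-0.59126209 -0.32733952 -0.24162737] 8.1333
88 -30 [378.00763697 266.14502481] [232.42409962 247.6970642 ]
88 30 [353.97280696 258.12179438] [329.51947572 247.71364688]
113 -30 [379.15961155 257.82746104] [226.12001731 265.46587426]
113 30 [354.79826141 249.89308945] [335.72461168 265.491366  ]
```

View pics/m6.png

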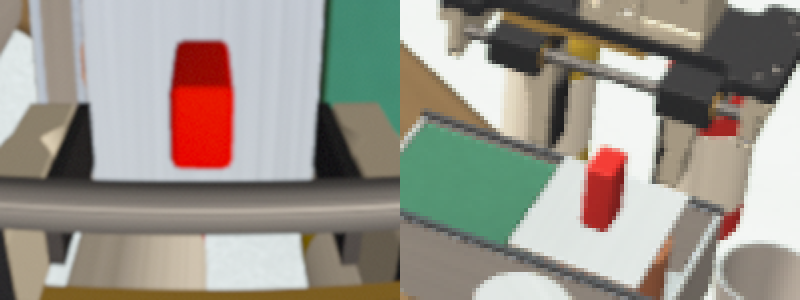

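m6 shows the open fingertips ending at about the height of the block's top: row 251 in the wrist view, where z≈113 predicts 252 and z=88 predicts 234. So the real fingertips sit roughly 20 mm behind the nominal TCP. I'll go lower, with the nominal TCP still above the cover, and close again.

```bash
python3 - <<'E'
from h import *
np.set_printoptions(precision=1,suppress=True)
g=np.array([581.5,-253.5,72.])
bot.line_to(g,60);bot.pause(.2);print(bot.read_state()["contact_force"])
bot.move_gripper(0,15);s=bot.read_state();print(s["width"],s["tcp_pos"],s["contact_force"],s["t"])
E
```

```text
[ 0.2 -0.7 -0.1]
17.88764754952228 [ 581.5 -253.5   72. ] [ 0.2 -0.4  0.4] 9.6
```

```bash
python3 - <<'E'
from h import *
np.set_printoptions(precision=1,suppress=True)
slide(uy,100,bulk=91,v=70)
s=bot.read_state();print(s["tcp_pos"],s["contact_force"])
bot.move_gripper(50);bot.line_to(s["tcp_pos"]+[0,0,70],200)
# look at station from the -y side: camera view
bot.move_ptp([565,-120,300],down(0));bot.pause(.3);save("wrist","w5");print(bot.read_state()["t"])
E
cat > chk.py <<'E'
from meas import *
import sys
np.set_printoptions(precision=1,suppress=True)
n=sys.argv[1];im=cv2.imread(f"pics/{n}.png");T=np.load(f"pics/{n}.npy");h,s,v=hsv(im)
rd=comp(((h<6)|(h>174))&(s>200)&(v>180),(proj("wrist",[float(sys.argv[2]),float(sys.argv[3]),113],T)));r,b=rect(rd,113,T);print("red",r)
co=(h>4)&(h<17)&(s>110)&(v>60)
c=comp(co,proj("wrist",[582,-254,60],T),3);r,b=rect(c,60,T);print("copper",c.sum(),r)
cs=max(cv2.findContours(c.astype(np.uint8),0,1)[0],key=len)[:,0]
P=np.array([plane("wrist",p,60,T)[:2] for p in cs],np.float32);print("rim circle",cv2.minEnclosingCircle(P))
E
python3 chk.py w5 532 -172
python3 -c "
import cv2;a=cv2.imread('pics/w5.png');cv2.imwrite('pics/m7.png',cv2.resize(a[0:200,180:380],(600,600),interpolation=2))"
```

```text
slid cmd 92.0 act 87.6156823518923 f -27.42568652849597 w 17.575571313851537 t 11.4
[ 536.3 -178.5   72.1] [ 13.  -24.7 -16.3]
13.8917
red ((536.7040405273438, -179.03765869140625), (21.855792999267578, 14.508432388305664), 29.816015243530273)
copper 798 ((587.0900268554688, -269.8426208496094), (67.56742858886719, 46.68619155883789), 8.21062183380127)
rim circle ((585.5836791992188, -259.72210693359375), 34.008819580078125)
```

View pics/m7.png

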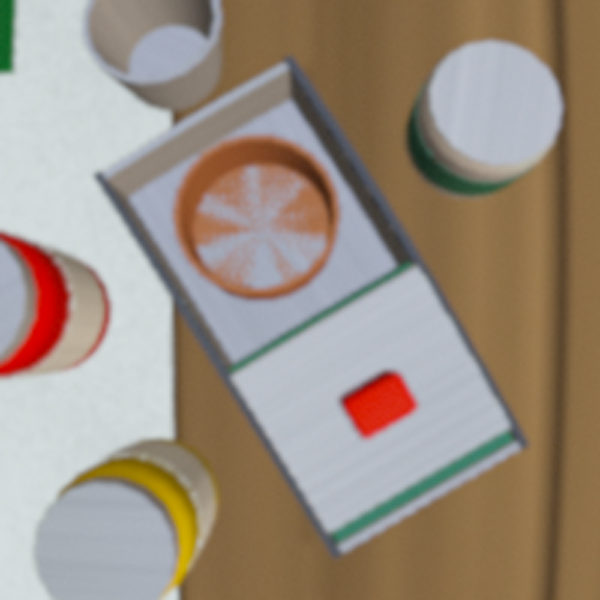

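```bash
python3 - <<'E'
from meas import *
np.set_printoptions(precision=1,suppress=True)
im=cv2.imread("pics/w5.png");T=np.load("pics/w5.npy")
# rim ellipse extremes in m7: left 175, right 338, top 135, bottom 299
L=[plane("wrist",(180+a/3,b/3),60,T) for a,b in [(175,215),(338,215),(256,135),(256,299)]]
cup=np.mean(L,0);print(L,cup)
h,s,v=hsv(im);rd=comp(((h<6)|(h>174))&(s>200)&(v>150),(180+379/3,404/3));r,b=rect(rd,113,T)
for p in([536.7,-179.0],[536.3,-178.5],[581.5,-253.5]):
  d=np.array([*p,0])-[cup[0],cup[1],0];print(p,"x",d@ux,"y",d@uy)
# corners of the parked cover in m7 (z=68), cover-centre
C=[plane("wrist",(180+a/3,b/3),68,T) for a,b in [(231,371),(414,264),(517,432),(332,538)]];c=np.mean(C,0);d=c-cup;print("cover",c,d@ux,d@uy,[np.linalg.norm(C[i]-C[i-1]) for i in range(4)])
E
```

```text
[array([ 619.7, -259.2,   60. ]), array([ 550.2, -258.2,   60. ]), array([ 585.1, -294.2,   60. ]), array([ 585.1, -221.5,   60. ])] [ 585.  -258.3   60. ]
[536.7, -179.0] x -0.12563218850099306 y 92.83411178366956
[536.3, -178.5] x -0.2076561646144376 y 93.46914884348782
[581.5, -253.5] x -0.5500504335747061 y 5.902472726573409
cover [ 535.  -177.7   68. ] -0.9007005488188031 94.85266080478577 [np.float64(83.9769795092601), np.float64(89.52182075144181), np.float64(84.31193420146597), np.float64(92.59680803877474)]
```

```bash
python3 - <<'E'
from h import *
np.set_printoptions(precision=1,suppress=True)
T=np.load("pics/w3.npy").copy();T[:3,3]=[581.5,-253.5,88]
X,Y=T[:3,0],T[:3,1]
for dz in(0,10,20,25,30,35):
  print(dz,[proj("wrist",T[:3,3]+[0,0,dz]+k*Y+9.5*X,T) for k in(-30,30)],proj("side",T[:3,3]+[0,0,dz]-9.5*X),proj("side",T[:3,3]+[0,0,dz]+9.5*X))
d=np.radians(6.5);dx=np.array([np.cos(d),np.sin(d),0])
m=np.array([531.8,181,0])+4*dx;q=down(d-np.pi/2)
bot.move_gripper(40);bot.move_ptp(m+[0,0,190],q);bot.pause(.3)
s=save("side","side6");w=save("wrist","w6");
p=proj("side",m+[0,0,190]).astype(int);print(p,bot.read_state()["tcp_pos"],bot.read_state()["t"])
x,y=p;cv2.imwrite("pics/m8.png",np.hstack([cv2.resize(s[y-50:y+70,x-60:x+60],(400,400),interpolation=2),cv2.resize(w[180:380,180:380],(400,400),interpolation=2)]))
E
```

```text
0 [array([232.4, 233.4]), array([331.1, 233.5])] [367.3 259.8] [364.4 264.4]
10 [array([230. , 239.5]), array([333.5, 239.5])] [367.7 256.6] [364.7 261.1]
20 [array([227.3, 246.1]), array([336.2, 246.1])] [368.1 253.2] [365.1 257.8]
25 [array([225.8, 249.7]), array([337.7, 249.7])] [368.3 251.6] [365.3 256.1]
30 [array([224.3, 253.5]), array([339.2, 253.5])] [368.5 249.9] [365.5 254.4]
35 [array([222.7, 257.5]), array([340.8, 257.5])] [368.7 248.2] [365.7 252.7]
[263 154] [535.8 181.3 190. ] 16.5
```

View pics/m8.png

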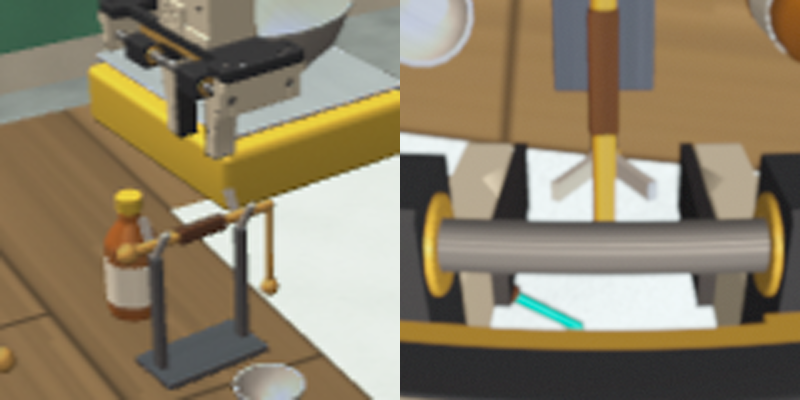

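m8 shows the handle (column 602) centred between the jaws (513–690) and aligned with them. I'll descend with force checks.

```bash
python3 - <<'E'
from h import *
np.set_printoptions(precision=1,suppress=True)
p=np.array(bot.read_state()["tcp_pos"]);f0=bot.read_state()["contact_force"]
d=np.radians(6.5);dx=np.array([np.cos(d),np.sin(d),0]);p[:2]=(np.array([531.8,181,0])+4*dx)[:2]
ok=True
for z in(130,112,103,95):
    p[2]=z;bot.line_to(p,100)
    f=bot.read_state()["contact_force"]-f0
    if np.linalg.norm(f)>6:ok=False;break
print(z,f,ok)
if ok:
    bot.move_gripper(0,25);bot.pause(.2);s=bot.read_state();print(s["width"],s["tcp_pos"],s["contact_force"]-f0,s["moment"])
    np.save("hang.npy",np.r_[s["tcp_pos"],s["eef_rot"]])
    if 9<s["width"]<15:
        bot.line_to(p+[0,0,50],80);bot.line_to(p+[0,0,145],200)
        bot.pause(.3);save("wrist","w7");save("side","side7");save("scene","scene7");s=bot.read_state();print(s["width"],s["contact_force"]-f0,s["tcp_pos"],s["t"])
        b=cv2.imread("pics/side7.png");c=cv2.imread("pics/scene7.png");o=proj("side",p+[0,0,145]).astype(int);e=proj("scene",p+[0,0,145]).astype(int);print(o,e)
        cr=lambda i,q:cv2.resize(i[max(q[1]-60,0):max(q[1]-60,0)+120,q[0]-60:q[0]+60],(400,400),interpolation=2)
        cv2.imwrite("pics/m9.png",np.hstack([cr(b,o),cr(c,e)]))
E
```

```text
95 [-0.9 -1.8 -1.4] True
11.8983297429497 [535.8 181.2  95.1] [ 0.4 -2.8  1.1] [-0.9 -0.3  0.1]
11.995783435059753 [ 0.1  0.4 -2.3] [535.7 181.4 239.6] 20.7083
[262 138] [342 135]
```

Eleven pictures viewed, so one remains. I'll check the dipper's pose numerically from the side and scene views.

```bash
cat > tip.py <<'E'
from meas import *
def tip(yaw,name,off=4,dzh=40):
    "expected vs seen centre of the foot ball; -> triangulated"
    s=bot.read_state();t=s["tcp_pos"];dx=np.array([np.cos(yaw),np.sin(yaw),0])
    e=t+(75-off)*dx+[0,0,dzh-86];out=[]
    for n in("side","scene"):
        im=save(n,f"{name}_{n}");h,sa,v=hsv(im);q=proj(n,e)
        m=(abs(h.astype(int)-21)<7)&(sa>110)&(v>90)
        yy,xx=np.mgrid[:420,:560];m&=(np.hypot(xx-q[0],yy-q[1])<22)
        mo=cv2.morphologyEx(m.astype(np.uint8),cv2.MORPH_OPEN,cv2.getStructuringElement(2,(5,5)))
        if mo.sum()==0:print(n,"none",q,m.sum());continue
        c=comp(mo,q);px=np.argwhere(c).mean(0)[::-1];print(n,"exp",q,"seen",px,c.sum());out.append(ray(n,px))
    if len(out)==2:print("expected",e,"tri",*tri(*out))
    return e
E
python3 - <<'E'
from tip import *
np.set_printoptions(precision=1,suppress=True)
tip(np.radians(6.5),"t1")
print(bot.solve_ik([527,-290,240],Q))
E
```

```text
side exp [283. 147.] seen [283.9 150.8] 812
scene exp [364.2 159.9] seen [369.9 159.6] 1041
expected [606.2 189.4 193.6] tri [613.8 206.1 178.1] [np.float64(6.8), np.float64(6.8)]
[-0.2  0.2 -0.1  0.  -1.3 -0.8]
```

```bash
python3 - <<'E'
from tip import *
np.set_printoptions(precision=1,suppress=True)
cup=np.array([585,-258,0]);p=cup-71*ux
bot.line_to(p+[0,0,240],220,Q);bot.pause(.3);print(bot.read_state()["t"])
# hover just above: tip z 80 -> clear of cover(68)
bot.line_to(p+[0,0,140],120);bot.pause(.3)
e=tip(SY,"t2");s=bot.read_state();print(s["width"],s["contact_force"],s["t"])
b=cv2.imread("pics/t2_side.png");c=cv2.imread("pics/t2_scene.png")
cr=lambda i,n:cv2.resize(i[int(proj(n,e)[1])-50:int(proj(n,e)[1])+50,int(proj(n,e)[0])-50:int(proj(n,e)[0])+50],(400,400),interpolation=2)
cv2.imwrite("pics/m10.png",np.hstack([cr(b,"side"),cr(c,"scene")]))
E
```

```text
23.425
side exp [368.6 260.5] seen [368.8 261. ] 37
scene exp [236.9 285. ] seen [236.5 284.5] 48
expected [ 585.2 -258.1   94.5] tri [ 584.3 -258.8   94.9] [np.float64(0.9), np.float64(0.9)]
11.28740872392874 [-0.6  0.2 -1.5] 24.8083
```

View pics/m10.png

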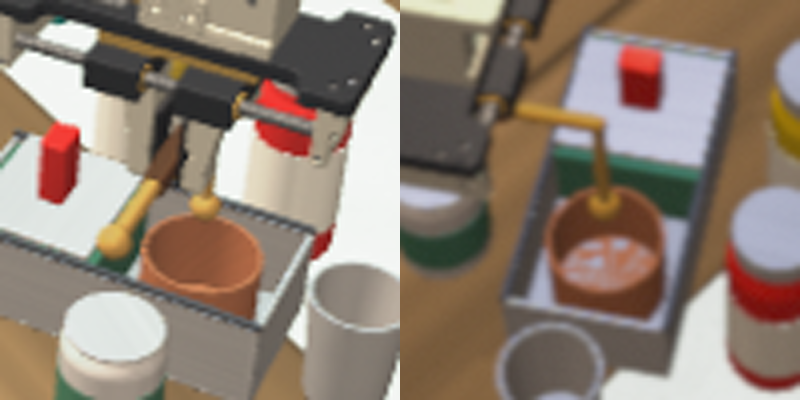

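The ball hangs over the cup, and the expected and seen positions agree within 1 mm. I'll check the rim centre in both views and then dip with force monitoring.

```bash
python3 - <<'E'
from h import *
np.set_printoptions(precision=1,suppress=True)
a=plane("side",(368.9,273.3),60);b=plane("scene",(237.5,293.75),60);print(a,b)
c=(a+b)/2;p0=np.array(bot.read_state()["tcp_pos"]);d=(c-[584.6,-258.5,60]);d[2]=0;print("shift",d)
if np.linalg.norm(d)>12: raise SystemExit
d=d*.5
f0=np.array(bot.read_state()["contact_force"]);p=p0+d
bot.line_to(p,40);bad=False
for z in(-25,-35,-45,-54,-62):
    bot.line_to(p+[0,0,z],60);f=bot.read_state()["contact_force"]-f0
    if np.linalg.norm(f)>5:bad=True;break
print(z,f,bad)
bot.pause(.8)
s=bot.read_state();print(s["tcp_pos"],s["contact_force"]-f0,s["width"])
save("side","dip_side");save("scene","dip_scene")
bot.line_to(p,70);bot.line_to(p+[0,0,100],200)
s=bot.read_state();print(s["width"],s["t"])
E
```

```text
[ 585.2 -264.6   60. ] [ 587.6 -260.4   60. ]
shift [ 1.8 -4.   0. ]
-62 [ 0.8 -1.4  0.4] False
[ 525.3 -296.9   78.3] [ 0.7 -0.4  0.1] 11.657070629395596
11.713533403579069 29.425
```

```bash
python3 - <<'E'
from h import *
np.set_printoptions(precision=1,suppress=True)
hg=np.load("hang.npy");p,q=hg[:3],hg[3:]
q=down(np.radians(6.5)-np.pi/2)
bot.line_to(p+[0,0,145],220,q);bot.pause(.3);f0=np.array(bot.read_state()["contact_force"])
bot.line_to(p+[0,0,40],120)
for z in(20,12,6,3,1,0):
    bot.line_to(p+[0,0,z],40);f=bot.read_state()["contact_force"]-f0;print(z,f)
    if np.linalg.norm(f)>10:break
bot.move_gripper(25);bot.pause(.3);s=bot.read_state();print(s["width"],s["contact_force"]-f0)
bot.move_gripper(40);bot.line_to(p+[0,0,95],120)
bot.move_ptp([522,250,300],down(0)); bot.pause(.3); save("wrist","w8");save("side","side8");print(bot.read_state()["t"])
E
python3 - <<'E'
from meas import *
a=cv2.imread("pics/w_rack.png").astype(int);b=cv2.imread("pics/w8.png").astype(int)
print(np.abs(np.load("pics/w8.npy")-np.load("pics/w_rack.npy")).max())
D=np.abs(a-b).max(2)[90:170,190:370];print("diff px>40:",(D>40).sum(),"max",D.max())
for n in("w_rack","w8"):
    im=cv2.imread(f"pics/{n}.png");h,s,v=hsv(im)
    br=((abs(h.astype(int)-22)<5)&(s>140)&(v>150))[100:150,195:360];w=comp((h<15)&(s>130)&(v<125),(275,127))
    y=np.argwhere(br)+[100,195];print(n,"brass",len(y),y.min(0),y.max(0),y.mean(0),"wood",np.argwhere(w).mean(0),w.sum())
a=cv2.imread("pics/side1.png").astype(int);b=cv2.imread("pics/side8.png").astype(int);D=np.abs(a-b).max(2)[155:220,235:300];print("side diff",(D>40).sum(),D.max())
for n in("side1","side8"):
    im=cv2.imread(f"pics/{n}.png");h,s,v=hsv(im);m=((abs(h.astype(int)-21)<7)&(s>140)&(v>130))
    y=np.argwhere(m[160:200,272:295])+[160,272];print(n,"shank region",len(y),y.mean(0),y.max(0))
E
```

```text
20 [ 0.5 -0.8 -0.8]
12 [ 1.3 -0.3  0.7]
6 [ 2.  -0.4 -0.1]
3 [ 0.8 -0.2 -0.2]
1 [ 1.2  0.1 -1.6]
0 [ 2.2 -2.2  0.2]
24.82776797194682 [ 0.6 -0.   1.4]
39.025
0.46545851834704877
diff px>40: 8 max 55
w_rack brass 914 [113 202] [139 351] [126.61706783 282.08643326] wood [126.66180049 272.63746959] 411
w8 brass 926 [112 201] [139 351] [126.06479482 281.69114471] wood [126.14043584 272.10653753] 413
side diff 2 71
side1 shank region 31 [176.38709677 280.74193548] [190 285]
side8 shank region 29 [175.5862069  280.89655172] [190 285]
```

The dipper hangs exactly as before: the wrist image differs by under 1 px and the side view is unchanged. Next I'll shut the cover.

```bash
python3 - <<'E'
from h import *
np.set_printoptions(precision=1,suppress=True)
g=np.array([536.3,-178.5,70.])
bot.move_gripper(50);bot.move_ptp(g+[0,0,80],Q);bot.line_to(g,120);bot.pause(.1)
bot.move_gripper(0,15);s=bot.read_state();print(s["width"],s["tcp_pos"],s["contact_force"])
if 15<s["width"]<22:
    slide(-uy,101,bulk=90,v=60,lim=12)
    s=bot.read_state();print(s["tcp_pos"],s["contact_force"]);t=s["tcp_pos"].copy()
    bot.move_gripper(50);bot.pause(.2);bot.line_to(np.r_[t[:2],170],150)
    bot.move_ptp([565,-120,300],down(0));bot.pause(.3);save("wrist","w9");save("side","side9");save("scene","scene9");print(bot.read_state()["t"])
E
python3 - <<'E'
from meas import *
for n in("w_stat","w9"):
    im=cv2.imread(f"pics/{n}.png");T=np.load(f"pics/{n}.npy");h,s,v=hsv(im)
    rd=comp(((h<6)|(h>174))&(s>150)&(v>90),(267,70));g=comp((abs(h.astype(int)-80)<15)&(s>90),(305,135),3)
    print(n,rect(rd,113,T)[0],rect(g,60,T)[0])
a=cv2.imread("pics/w_stat.png").astype(int);b=cv2.imread("pics/w9.png").astype(int);D=(np.abs(a-b).max(2)>50)[:230]
print("wrist diff",D.sum(),np.argwhere(D).mean(0))
for c in("side","scene"):
    a=cv2.imread(f"pics/{c}1.png").astype(int);b=cv2.imread(f"pics/{c}9.png").astype(int);D=np.abs(a-b).max(2)>50;y=np.argwhere(D);print(c,D.sum(),y.min(0) if len(y) else"",y.max(0) if len(y) else "")
E
```

```text
17.739019514920606 [ 536.5 -178.7   70.1] [ 1.  -1.9  0.1]
slid cmd 97.0 act 95.12198548839163 f -12.45216336821233 w 17.506376054359954 t 46.8083
[ 585.8 -260.1   70.1] [-6.9  7.9  9.6]
49.8167
w_stat ((580.5629272460938, -251.35414123535156), (23.454288482666016, 19.48038101196289), 31.572874069213867) ((535.4447021484375, -177.239501953125), (91.10435485839844, 89.5992431640625), 31.3981990814209)
w9 ((584.0807495117188, -257.2908020019531), (23.357410430908203, 20.055625915527344), 32.162925720214844) ((535.39697265625, -177.2987518310547), (91.00111389160156, 89.76057434082031), 31.35794448852539)
wrist diff 2249 [ 80.32592263 191.48688306]
side 1414 [ 2 15] [288 390]
scene 668 [ 59 214] [310 300]
```

Travel was 95.1 mm from stop to stop, so the cover is shut on its stop. It had started about 7 mm short of that. I'll check quickly that the bystanders haven't moved and then hand in.

```bash
python3 - <<'E'
from meas import *
for a,b in(("w_stat","w9"),("side1","side9"),("scene1","scene9")):
    D=(np.abs(cv2.imread(f"pics/{a}.png").astype(int)-cv2.imread(f"pics/{b}.png")).max(2)>50).astype(np.uint8)
    n,l,st,ce=cv2.connectedComponentsWithStats(cv2.dilate(D,np.ones((5,5))))
    print(a,[(st[i].tolist(),ce[i].round().tolist()) for i in range(1,n) if st[i,4]>60])
j=bot.read_state()["joint_pos"];print(j)
for nm,p in dict(red=(686,-220,132),yel=(635,-127,131),tin=(485,-305,80),tumb=(628,-344,72),dish=(543,76,25)).items():print(nm,proj("side",p).round(),proj("scene",p).round())
E
```

```text
w_stat [([31, 0, 6, 15, 75], [33.0, 7.0]), ([79, 0, 55, 15, 363], [106.0, 8.0]), ([29, 0, 160, 225, 2252], [92.0, 81.0]), ([243, 0, 14, 15, 126], [250.0, 7.0]), ([358, 17, 12, 17, 117], [364.0, 25.0]), ([217, 24, 24, 20, 204], [229.0, 33.0]), ([210, 25, 80, 98, 1465], [243.0, 67.0]), ([249, 53, 33, 33, 723], [265.0, 69.0]), ([306, 69, 12, 20, 170], [311.0, 79.0]), ([174, 74, 46, 35, 746], [197.0, 89.0]), ([165, 119, 28, 10, 227], [179.0, 124.0]), ([225, 124, 16, 25, 181], [235.0, 139.0]), ([202, 150, 47, 35, 771], [228.0, 162.0]), ([303, 167, 20, 14, 100], [312.0, 174.0]), ([77, 227, 7, 14, 79], [80.0, 233.0]), ([27, 246, 77, 95, 4156], [62.0, 291.0]), ([112, 249, 140, 109, 9481], [181.0, 300.0]), ([351, 249, 108, 95, 5597], [401.0, 295.0]), ([460, 249, 73, 33, 1548], [496.0, 264.0]), ([326, 250, 26, 42, 829], [336.0, 273.0]), ([476, 290, 48, 37, 492], [497.0, 303.0]), ([334, 315, 11, 18, 153], [339.0, 322.0]), ([449, 386, 8, 11, 74], [453.0, 391.0]), ([391, 392, 34, 28, 639], [409.0, 404.0]), ([437, 403, 40, 17, 440], [456.0, 412.0])]
side1 [([321, 0, 49, 9, 263], [346.0, 5.0]), ([323, 68, 46, 22, 348], [348.0, 81.0]), ([333, 91, 32, 14, 195], [348.0, 98.0]), ([310, 107, 19, 9, 134], [319.0, 111.0]), ([307, 106, 73, 54, 2038], [340.0, 132.0]), ([341, 249, 37, 30, 669], [361.0, 263.0]), ([373, 262, 20, 29, 275], [382.0, 276.0])]
scene1 [([262, 132, 10, 7, 61], [266.0, 135.0]), ([274, 133, 11, 6, 65], [279.0, 136.0]), ([231, 143, 10, 12, 104], [235.0, 148.0]), ([241, 147, 50, 42, 774], [263.0, 169.0]), ([221, 270, 42, 27, 588], [239.0, 281.0]), ([212, 298, 43, 15, 353], [233.0, 305.0])]
[ 1.28535910e-01  1.50759521e-01 -4.45000088e-02  1.27022662e-05
 -1.37620131e+00 -1.29453758e-01]
red [393. 227.] [280. 292.]
yel [354. 214.] [291. 254.]
tin [345. 292.] [194. 276.]
tumb [406. 283.] [223. 326.]
dish [283. 219.] [313. 213.]
```

In the fixed cameras only the gripper (different finger opening) and the cover differ, so the bystanders are unmoved. I'll hand in.

```bash
python3 -c "
from plant import bot
print(bot.read_state()['t'],bot.close_job())"
```

```text
the job is handed in; nothing more can be done
49.8167 None
```

I carried out the whole job and handed it in at 49.8 s; no verdict was reported.

- **Cover:** I slid it open to its stop. After the dip I slid it shut to its stop, 95.1 mm of travel, and let go. It had started about 7 mm short of fully shut.
- **Dip:** I used the smaller brass dipper hanging in the rack. By the arm's reading, the top of the ball was about 18 mm below the rim and the tip about 18 mm clear of the cup floor. It stayed there 0.8 s with force changes under 2 N. I did not check the dip itself in a picture.
- **Rack:** The dipper is back in both notches, within about 0.6 px of its starting position in the wrist view and unchanged in the side view.
- **Bystanders:** In the fixed cameras only the gripper and the cover differ from the start, so the jars and other things had not moved.

**What failed or disagreed:**
- My first grasp of the red grip closed on nothing. The real fingertips end about 27 mm behind the stated TCP, so I gripped lower after that.
- One check of the dipper's position in the air was spoiled by the wooden background. I repeated it over the cup, where seen and expected agreed to about 1 mm.
- The cup-centre estimates differed by up to about 6 mm. That is well inside the 24 mm clearance around the ball.

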